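# Fetch the heating block from behind the reagent bottles

## Task

The small aluminium vial block is hemmed in by three bottles in the grey storage tray: first move all three bottles out, standing upright, into the empty steel side tray, leaving the block where it is. With the bottles still there, set the block upright in the middle of the hotplate's white top plate, and only then put every bottle back upright on the very same ringed place in the storage tray where it stood at the start. Never knock a bottle over, and leave the beaker, the cork ring and the small red-capped bottle alone.

Things in the scene. Friction and masses are not known exactly. Their poses are not given: they have to be found in the camera images.
- amber_mid (a point): Round brown glass bottle with a paper band and a black cap, loose, about 0.28 kg. Diameter 54 mm from its foot up to 82 mm, then a shoulder to a neck; black cap of diameter 32 mm; overall height 116 mm. Point on its axis, 58 mm above its underside; z is up along the bottle.
- square_mid (a point): Square white plastic bottle with a round white screw cap, loose, about 0.22 kg. Body 48 x 48 mm from its foot up to 80 mm, flat sides facing its x and y axes; cap diameter 34 mm; overall height 108 mm. Point on its axis, 54 mm above its underside; z is up.
- flask_mid (a point): Slim round aluminium bottle with a black cap, loose, about 0.22 kg. Diameter 46 mm from its foot up to 92 mm, then a shoulder; cap diameter 28 mm; overall height 124 mm. Point on its axis, 62 mm above its underside; z is up.
- block_mid (a point): Vial heating block: a low aluminium cylinder, diameter 48 mm, height 40 mm, with four dark vial holes in its top face, loose, about 0.18 kg. Point at its centre, 20 mm above its underside; z is up.
- rack: Grey storage tray, fixed, 150 (its x) by 214 mm (its y). Origin under its centre at bench height; floor 6 mm up; 10 mm lip, 30 mm back wall on its +x side (away from the robot). White 65 mm rings on its floor mark three places at (x, y) = (-46, 0), (15, 68), (15, -68) mm in its frame: at the start one bottle on each, any on any. The block starts at (22, 0) mm between them.
- sidetray: Empty open steel tray, fixed, 280 mm (its x) by 120 mm (its y), 15 mm high, walls 4 mm, floor 4 mm thick: the side area for the bottles. Origin under its centre, at bench height. Left or right of the storage tray.
- plate_top (a point): Yellow stirring hotplate, fixed and cold, on the other side from the steel tray; point in the middle of the upper face of its square white ceramic plate (140 x 140 mm), 98 mm above the bench, z up. The yellow housing, 150 mm wide, with two black knobs, up to 91 mm high, reaches 175 mm towards its -x (towards the robot) from this point and 75 mm towards +x.
- beaker: Bystander, leave alone: empty glass beaker, 68 mm across, 90 mm high, beyond the storage tray. Origin at the centre of its underside.
- corkring: Bystander, leave alone: flat cork flask ring, 90 mm across, 28 mm high, beyond the storage tray. Origin at the centre of its underside.
- smallbottle: Bystander, leave alone: small brown bottle with a red cap, 44 mm across, 75 mm high, beyond the storage tray. Origin at the centre of its underside.
There are look-alikes about, which are no part of the job. What is shaped like the part that bears amber_mid but yellow is not meant.

How it is judged:
By the outcome, as a careful person would: the job done as asked, in the order asked, and still so for the second after the job is handed in, with the robot touching nothing.
It also fails if it takes over 134 s, if anything falls off the work surface, if the arm or the gripper's body presses on something with over 40 N, if the wrist force passes 120 N, or if a joint passes its speed limit or range.

## Robot

A 6-joint arm with a two-finger parallel gripper is mounted at the origin on the work surface. World frame = base frame: x ahead of the robot, y to its left, z up, the work surface at z = 0. Lengths are in m, angles in rad, forces in N, time in s.
With the tool pointing down it reaches from about 0.375 to 0.9 m from the base axis. Payload 3.1 kg.
Tool frame: the origin (TCP) lies between the finger pads; the fingertips stand 19 mm ahead of it and the grasp point (between the pads) is the TCP; z points along the fingers, y is the line along which they close (so a half turn about z gives the same grasp; the last joint's range is limited). The gripper opens to 85 mm and grips with 20 to 120 N. Pads are 22 mm wide; open, the fingers measure 114 mm over their backs; the gripper's body (76 mm by 85 mm) begins 54 mm behind the grasp point. The pads swing forward as they close: fully open they stand 13 mm farther back than shut.
Start: joints at [-1.466, 0.527, 1.433, -0, 1.181, -0.178], TCP at [0.174, -0.6, 0.25] pointing down, gripper open.
Joint ranges: [-3.08, 3.08], [-0.75, 2.2], [0.22, 2.44], [-1.43, 4.57], [0, 2.65], [-2.85, 2.85]. Speed limits (rad/s): [2.79, 2.79, 3.14, 3.14, 3.14, 3.14].

## Interface

Orientations are given as a rotation vector (axis times angle).
In Python, from workcell import ctrl gives the robot as it stands. The module is installed in compiled form; this text tells all that it offers.
- The arm moves only by the shell command python3 -m pendant 'ROWS' [FORCE]. ROWS is JSON, a list of rows, each a list of 3 entries, a list of its own where there are three numbers: the turn, a rotation vector about the tool's x, y, z as a fraction of full scale, then the shift along the tool's x, y, z as a fraction of full scale, then the gripper command: -1 is fully open, 1 is shut, values between are in proportion. In form: [[[wx, wy, wz], [x, y, z], gripper], ...]. A call has 1 to 10 rows; each row shifts and turns the commanded pose from where the row before left it, along the tool's axes as they then stand; what a row does not reach is not made up. Full scale, the value 1, is 30 mm for a shift and 0.15 rad for a turn. A row lasts 1/10 s, in which the tool goes at most 50 mm and 8.59 degrees, less where a joint would pass 70% of its speed; a pose out of reach is approached as far as the arm can. A call with a number of a shift or a turn outside -1 to 1 is refused whole. A call with a gripper value outside its range is refused whole. The fingers move at their own pace and stop on an object; FORCE is the grip in N (left out, the last holds). Time passes only in rows, so rows that do not move let the fingers close. It gives the time, the measured TCP pose, the force, the opening and the grip force at its end, in the units of the state.
- ctrl.sense(): the state, without advancing time (a new reading comes with each control period).
- ctrl.camera(name): name is "side" or "top" or "wrist"; returns a dict with "pixels" (400x640x3 uint8, red, green, blue), "intrinsics" (3x3 intrinsics, pixels), "pose" (4x4, takes a point from camera to world coordinates). Camera axes: x right, y up, looking along -z (the intrinsics and any distortion apply to the point x, -y, -z); pixel columns grow to the right and rows downward; lengths in m; the calibration is good to about 2 mm. A picture is of the moment at which its call begins. There is no depth.
- ctrl.hand_in(): hands the job in; it is judged then, once.
Trained networks look in a picture, given as the dict that the camera call returned (one of the last four; its "shot" number tells which), for a name from the list of things; names that differ only in an ending like _2 or _b are one class to them, and where a whole thing is asked for, a point or a joint stands for the part that bears it (a point fixed in the world has none). Each returns a list of dicts, best first, with "conf" (0 to 1); they miss things now and then, are a little off and sometimes report something else, mostly with a low value. They report only what shows in the picture. A call takes as long as a camera call. They do not tell look-alikes from the thing itself.
- ctrl.outline_of(picture, query): "mask" (400x640 bool, what is visible of it) and "pixel" ([column, row] in pixels, amid what is visible of it).
- ctrl.landmark_of(picture, query): "pixel" ([column, row] in pixels: a listed point, or the origin of a listed thing).
The state is a dict: "clock": time; "q": joint angles; "dq": joint speeds; "tau": joint torques, N m; "ee_pos": TCP position; "ee_rot": TCP orientation; "ft_force": force on the tool from outside, world axes, zero at the start; "torque": the same for the moment, N m; "grip_width": finger opening in m; "gripper_force": force on a finger pad.
Only numpy, scipy, OpenCV 4.12 (cv2) and the standard library are available. Lean on these libraries where they do the work, as an engineer would, in place of code of your own. Each camera call takes 0.05 s, during which the arm holds its last target. There are 200 camera calls.

## Working session

There is one attempt and no reset: what is moved stays moved. The work goes in short steps, Python scripts to look and compute and a shell command to move; the robot and the scene stay as the last step left them, time stands still between calls to the robot, and variables do not carry over. Pictures are saved under pics/ and viewed, at most 14 in all, crops included, and the job is handed in when it is done.

```bash
mkdir -p pics; cat > h.py <<'E'
import numpy as np, cv2
from workcell import ctrl
from scipy.spatial.transform import Rotation as R
def ray(pic,px):
    K=np.array(pic["intrinsics"]);T=np.array(pic["pose"])
    d=np.linalg.inv(K)@[px[0],px[1],1]; d=T[:3,:3]@[d[0],-d[1],-d[2]]
    return T[:3,3],d
def at_z(pic,px,z):
    o,d=ray(pic,px); return (o+d*(z-o[2])/d[2])
def proj(pic,P):
    K=np.array(pic["intrinsics"]);T=np.array(pic["pose"])
    c=T[:3,:3].T@(np.array(P)-T[:3,3]); u=K@[c[0],-c[1],-c[2]]; return u[:2]/u[2]
def save(pic,n,crop=None,s=1):
    im=pic["pixels"][:,:,::-1]
    if crop: im=im[crop[1]:crop[3],crop[0]:crop[2]]
    cv2.imwrite("pics/"+n,cv2.resize(im,None,fx=s,fy=s,interpolation=cv2.INTER_CUBIC))
def tri(a,pa,b,pb):
    o1,d1=ray(a,pa);o2,d2=ray(b,pb);d1=d1/np.linalg.norm(d1);d2=d2/np.linalg.norm(d2)
    t=np.linalg.lstsq(np.stack([d1,-d2],1),o2-o1,rcond=None)[0]
    p,q=o1+t[0]*d1,o2+t[1]*d2; return (p+q)/2,np.linalg.norm(p-q)
E
python3 - <<'E'
from h import *
np.set_printoptions(precision=4,suppress=True)
t=ctrl.camera("top");s=ctrl.camera("side")
save(t,"t0.png");save(s,"s0.png")
for n,z in dict(amber_mid=.064,square_mid=.06,flask_mid=.068,block_mid=.026,rack=0,sidetray=0,plate_top=.098,beaker=0,corkring=0,smallbottle=0).items():
    L=ctrl.landmark_of(t,n);M=ctrl.landmark_of(s,n)
    print(n,[(np.round(l["pixel"]),round(l["conf"],2),at_z(t,l["pixel"],z)) for l in L[:3]],'| side',[(np.round(l["pixel"]),round(l["conf"],2),at_z(s,l["pixel"],z)) for l in M[:3]])
print(ctrl.sense())
E
```

```text
amber_mid [(array([327., 287.]), 0.9, array([ 0.3613, -0.0151,  0.064 ])), (array([262., 289.]), 0.77, array([0.3609, 0.1296, 0.064 ])), (array([286., 212.]), 0.73, array([0.536 , 0.0766, 0.064 ]))] | side [(array([318., 226.]), 0.85, array([0.5312, 0.0754, 0.064 ])), (array([392., 261.]), 0.83, array([0.3672, 0.1378, 0.064 ])), (array([397., 211.]), 0.78, array([ 0.3709, -0.016 ,  0.064 ]))]
square_mid [(array([343., 203.]), 0.77, array([ 0.555 , -0.0582,  0.06  ]))] | side [(array([324., 190.]), 0.96, array([ 0.5488, -0.0594,  0.06  ]))]
flask_mid [(array([317., 235.]), 0.71, array([0.4786, 0.0048, 0.068 ]))] | side [(array([347., 206.]), 0.94, array([ 0.4819, -0.0027,  0.068 ]))]
block_mid [(array([314., 205.]), 0.74, array([0.5567, 0.0087, 0.026 ]))] | side []
rack [(array([313., 216.]), 0.61, array([0.5355, 0.0129, 0.    ]))] | side [(array([322., 229.]), 0.86, array([0.5377, 0.0126, 0.    ]))]
sidetray [(array([201., 228.]), 0.78, array([0.5088, 0.2877, 0.    ]))] | side [(array([304., 326.]), 0.92, array([ 0.5077,  0.2785, -0.    ]))]
plate_top [(array([452., 226.]), 0.81, arr
[... 433 characters left out ...]
 0.    ]))] | side [(array([240., 206.]), 0.89, array([ 0.7592, -0.0211,  0.    ]))]
smallbottle [(array([377., 138.]), 0.82, array([ 0.7358, -0.1588,  0.    ]))] | side [(array([270., 176.]), 0.76, array([ 0.7293, -0.168 ,  0.    ]))]
{'clock': 1.1, 'q': array([-1.4665,  0.5274,  1.4327,  0.    ,  1.1814, -0.1785]), 'dq': array([ 0.0001,  0.0017, -0.0005,  0.0001, -0.0015, -0.0004]), 'tau': array([  0.0001, -44.2337, -17.8421,  -0.0002,   0.0007,   0.    ]), 'ee_pos': array([ 0.1744, -0.6002,  0.2503]), 'ee_rot': array([3.1102, 0.4427, 0.    ]), 'ft_force': array([-0.3005, -0.7817, -0.2642]), 'torque': array([0.0407, 0.0443, 0.1075]), 'gripper_force': 0.0, 'grip_width': 0.08541738020409967}
```

View pics/t0.png

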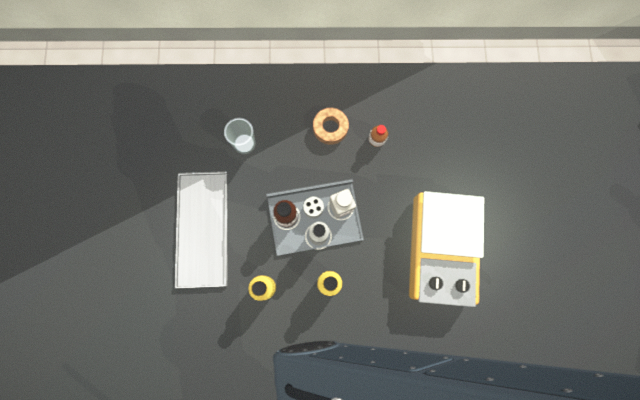

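View pics/s0.png

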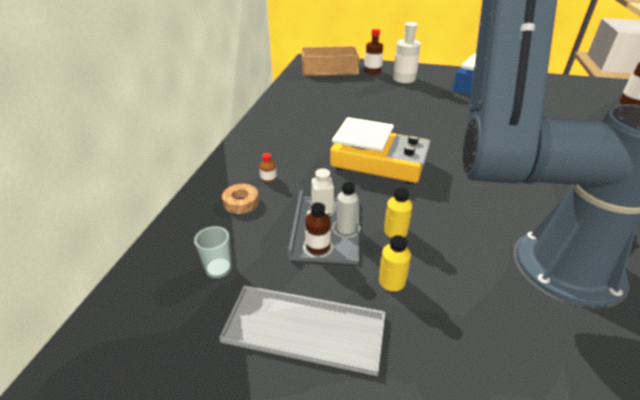

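Candidates in the top view:
- **Amber-shaped:** brown bottle (286,212); yellow look-alikes at (262,289) and (330,284), not meant. The red-capped small bottle at (378,136) is a bystander.
- **Others:** square (343,203), flask (317,235) and block (313,206). Sidetray is at (201,228), hotplate plate at (452,226).

I'm checking this choice in one crop and planning the move over the rack.

```bash
cat >> h.py <<'E'
def todo(target,yaw_x=None):
    """tool-frame shift (in row units of 30mm) to the world target, and z-turn (units .15rad) to bring tool x to world angle yaw_x"""
    s=ctrl.sense();Rm=R.from_rotvec(s["ee_rot"]).as_matrix()
    a=np.arctan2(Rm[1,0],Rm[0,0]); w=0
    if yaw_x is not None:
        w=-(yaw_x-a); Rm=Rm@R.from_rotvec([0,0,w]).as_matrix()
    d=Rm.T@(np.array(target)-s["ee_pos"])
    print("pos",s["ee_pos"].round(4),"xang",round(a,4),"turn",round(w/.15,3),"shift",(d/.03).round(3),"clock",round(s["clock"],1),"width",round(s["grip_width"],4))
E
python3 - <<'E'
from h import *
t=ctrl.camera("top");save(t,"c1.png",(225,165,385,310),4)
todo([.45,0.005,.30],.13)
E
```

```text
pos [ 0.1744 -0.6001  0.2503] xang 0.2828 turn 1.019 shift [ 11.723 -18.811  -1.656] clock 1.1 width 0.0854
```

View pics/c1.png

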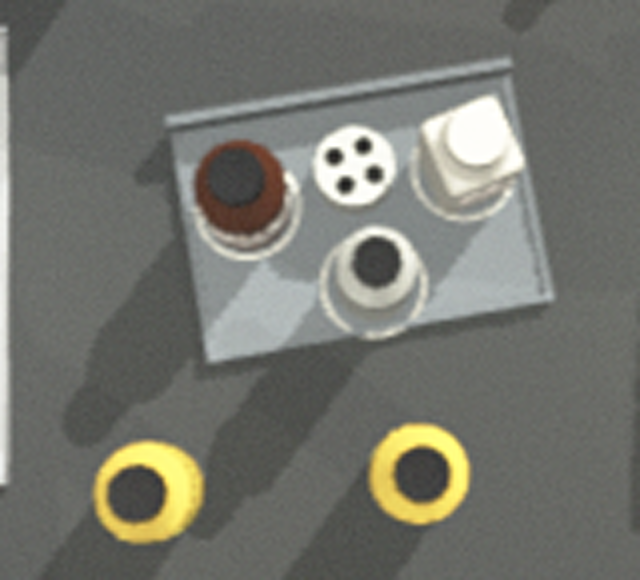

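The crop confirms the choice: brown amber at crop (240,190), block (355,165), square (470,150, turned about 25°) and flask (375,270). The two yellow bottles are below the rack. Moving over the rack.

```bash
python3 -m pendant '[[[0,0,1],[0,0,-0.4],-1],[[0,0,0],[0.6,-0.94,-0.1],-1],[[0,0,0],[0.6,-0.94,-0.1],-1],[[0,0,0],[0.6,-0.94,-0.1],-1],[[0,0,0],[0.6,-0.94,-0.1],-1],[[0,0,0],[0.6,-0.94,-0.1],-1],[[0,0,0],[0.6,-0.94,-0.1],-1],[[0,0,0],[0.6,-0.94,-0.1],-1],[[0,0,0],[0.6,-0.94,-0.1],-1],[[0,0,0],[0.6,-0.94,-0.1],-1]]' 40 | tail -c 600
python3 -m pendant '[[[0,0,0],[0.6,-0.94,-0.1],-1],[[0,0,0],[0.6,-0.94,-0.1],-1],[[0,0,0],[0.6,-0.94,-0.1],-1],[[0,0,0],[0.6,-0.94,0],-1],[[0,0,0],[0.6,-0.94,0],-1],[[0,0,0],[0.6,-0.94,0],-1],[[0,0,0],[0.6,-0.94,0],-1],[[0,0,0],[0.6,-0.94,0],-1],[[0,0,0],[0.6,-0.94,0],-1],[[0,0,0],[0.4,-0.94,0],-1]]' | tail -c 400
python3 -m pendant '[[[0,0,0],[0.1,-0.94,0],-1],[[0,0,0],[0,0,0],-1],[[0,0,0],[0,0,0],-1]]' | tail -c 500
python3 - <<'E'
from h import *
np.set_printoptions(precision=4,suppress=True)
w=ctrl.camera("wrist");t=ctrl.camera("top");save(w,"w1.png")
todo([.45,0.005,.30],.17)
for n,z in dict(amber_mid=.064,square_mid=.06,flask_mid=.068,block_mid=.026,rack=0).items():
    L=ctrl.landmark_of(w,n);M=ctrl.landmark_of(t,n)
    print(n,[(np.round(l["pixel"]),round(l["conf"],2),at_z(w,l["pixel"],z)) for l in L[:2]])
c=[at_z(t,(225+u/4,165+v/4),z) for u,v,z in [(207,362,.01),(553,298,.01),(165,120,.03),(512,60,.03)]]
print(c,np.mean(c,0))
c=[np.arctan2(-(c[1]-c[0])[0]*-1,-(c[1]-c[0])[1]) for c in (c[:2],c[2:])];print(c)
# sidetray: mask
m=ctrl.outline_of(t,"sidetray")[0]["mask"].astype(np.uint8)
r=cv2.minAreaRect(cv2.findNonZero(m));print(r,[at_z(t,p,.015) for p in cv2.boxPoints(r)])
E
```

```text
clock: 2.15
ee_pos: [0.3018, -0.326, 0.2896]
ee_rot: [3.134, 0.208, 0.001]
ft_force: [0.3, 0.9, 0.8]
grip_width: 0.0856
gripper_force: 0.0
clock: 3.15
ee_pos: [0.4376, -0.0233, 0.2986]
ee_rot: [3.134, 0.209, 0.002]
ft_force: [-0.7, 0.8, 0.2]
grip_width: 0.0854
gripper_force: 0.0
clock: 3.45
ee_pos: [0.4358, 0.004, 0.2985]
ee_rot: [3.134, 0.211, 0.001]
ft_force: [-0.7, -0.1, -0.5]
grip_width: 0.0857
gripper_force: 0.0
pos [0.4359 0.003  0.2984] xang 0.1322 turn -0.252 shift [ 0.473  0.015 -0.052] clock 3.5 width 0.0853
amber_mid [(array([201., 224.]), 0.61, array([0.3668, 0.1292, 0.064 ])), (array([258.,  80.]), 0.59, array([0.5316, 0.0769, 0.064 ]))]
square_mid [(array([386.,  74.]), 0.87, array([ 0.5554, -0.0539,  0.06  ]))]
flask_mid []
block_mid [(array([323.,  71.]), 0.56, array([0.5535, 0.0119, 0.026 ]))]
rack [(array([324.,  95.]), 0.72, array([0.5292, 0.006 , 0.    ]))]
[array([0.4378, 0.1018, 0.01  ]), array([ 0.4721, -0.1095,  0.01  ]), array([0.5833, 0.1254, 0.03  ]), array([ 0.6175, -0.0877,  0.03  ])] [0.5277 0.0075 0.02  ]
[np.float64(0.1609685949613663), np.float64(0.1588138698498567)]
((201.36868286132812, 229.54063415527344), (52.40066146850586, 118.0373306274414), 1.2453643083572388) [array([0.3669, 0.3426, 0.015 ]), array([0.6539, 0.3492, 0.015 ]), array([0.6489, 0.22  , 0.015 ]), array([0.3613, 0.2202, 0.015 ])]
```

View pics/w1.png

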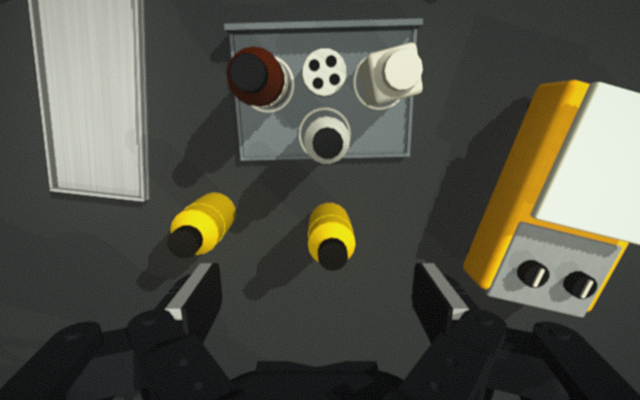

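Wrist view: amber (258,80), block (323,71), square (390,72), flask (325,135), yellows (200,225) and (332,235). The rack fit (0.528, 0.0075, yaw 0.16) agrees with all the bottle positions. Going for amber.

```bash
python3 -m pendant '[[[0,0,-0.19],[0,0,0],-1],[[0,0,0],[0.89,-0.48,0],-1],[[0,0,0],[0.89,-0.48,0],-1],[[0,0,0],[0.89,-0.48,0],-1],[[0,0,0],[0.89,-0.48,0],-1],[[0,0,0],[0,0,1],-1],[[0,0,0],[0,0,1],-1],[[0,0,0],[0,0,1],-1],[[0,0,0],[0,0,0],-1],[[0,0,0],[0,0,0],-1]]' 40
python3 - <<'E'
from h import *
todo([.5317,.077,.078],.16)
w=ctrl.camera("wrist");save(w,"w2.png")
E
```

```text
clock: 5.1
ee_pos: [0.532, 0.0778, 0.2083]
ee_rot: [-3.131, -0.254, 0.001]
ft_force: [0.1, -0.3, 0.8]
grip_width: 0.0855
gripper_force: 0.0
pos [0.532  0.0778 0.2083] xang 0.1619 turn 0.013 shift [-0.012  0.026  4.345] clock 5.1 width 0.0855
```

View pics/w2.png

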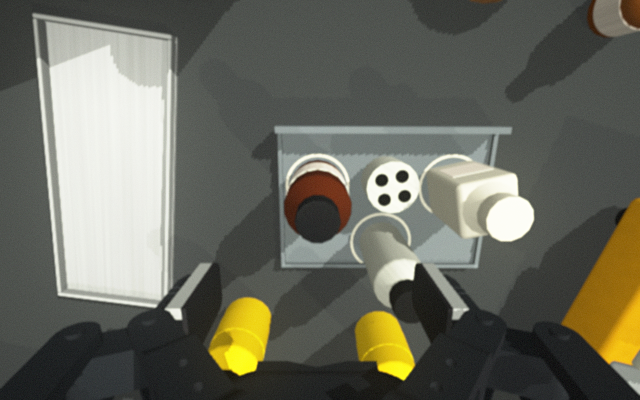

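Amber (318,210) is centred between the fingers and the flask cap (403,297) is clear of them. Descend, grip, lift.

```bash
python3 -m pendant '[[[0,0,0],[0,0,0.9],-1],[[0,0,0],[0,0,0.9],-1],[[0,0,0],[0,0,0.9],-1],[[0,0,0],[0,0,0.9],-1],[[0,0,0],[0,0,0.72],-1],[[0,0,0],[0,0,0],-1],[[0,0,0],[0,0,0],-1]]' 40
python3 -m pendant '[[[0,0,0],[0,0,0],1],[[0,0,0],[0,0,0],1],[[0,0,0],[0,0,0],1],[[0,0,0],[0,0,0],1],[[0,0,0],[0,0,0],1],[[0,0,0],[0,0,0],1],[[0,0,0],[0,0,0],1],[[0,0,0],[0,0,0],1]]'
python3 -m pendant '[[[0,0,0],[0,0,-0.5],1],[[0,0,0],[0,0,-1],1],[[0,0,0],[0,0,-1],1],[[0,0,0],[0,0,-1],1],[[0,0,0],[0,0,-1],1],[[0,0,0],[0,0,-0.5],1],[[0,0,0],[0,0,0],1],[[0,0,0],[0,0,0],1]]'
python3 - <<'E'
from h import *
todo([.595,.284,.23],.08)
E
```

```text
clock: 5.85
ee_pos: [0.5333, 0.0777, 0.0801]
ee_rot: [3.131, 0.253, 0.004]
ft_force: [0.5, 0.3, -0.2]
grip_width: 0.0854
gripper_force: 0.0
clock: 6.65
ee_pos: [0.533, 0.0777, 0.0805]
ee_rot: [3.131, 0.253, 0.005]
ft_force: [-1.7, -0.5, 6.1]
grip_width: 0.0528
gripper_force: 41.0
clock: 7.45
ee_pos: [0.5313, 0.0778, 0.2287]
ee_rot: [-3.131, -0.253, 0.0]
ft_force: [-0.1, 0.0, -1.7]
grip_width: 0.0525
gripper_force: 42.9
pos [0.5313 0.0778 0.2287] xang 0.1614 turn 0.542 shift [ 2.664 -6.681 -0.044] clock 7.5 width 0.0525
```

```bash
python3 -m pendant '[[[0,0,0],[0.23,-0.46,0],1],[[0,0,0],[0.46,-0.92,0],1],[[0,0,0],[0.46,-0.92,0],1],[[0,0,0],[0.46,-0.92,0],1],[[0,0,0],[0.46,-0.92,0],1],[[0,0,0],[0.46,-0.92,0],1],[[0,0,0],[0.46,-0.92,0],1],[[0,0,0],[0.23,-0.46,0],1],[[0,0,0],[0,0,0.5],1],[[0,0,0],[0,0,1],1]]'
python3 -m pendant '[[[0,0,0],[0,0,1],1],[[0,0,0],[0,0,1],1],[[0,0,0],[0,0,0.6],1],[[0,0,0],[0,0,0.3],1],[[0,0,0],[0,0,0.2],1],[[0,0,0],[0,0,0],1],[[0,0,0],[0,0,0],1]]'
python3 - <<'E'
from h import *
todo([.595,.284,.0785],.16)
E
```

```text
clock: 8.45
ee_pos: [0.5976, 0.2855, 0.1845]
ee_rot: [-3.131, -0.255, -0.007]
ft_force: [-0.1, 0.4, -2.6]
grip_width: 0.0525
gripper_force: 43.0
clock: 9.15
ee_pos: [0.5969, 0.2842, 0.0916]
ee_rot: [-3.131, -0.253, -0.003]
ft_force: [0.6, 0.5, -1.7]
grip_width: 0.0526
gripper_force: 42.9
pos [0.5969 0.2842 0.0916] xang 0.1613 turn 0.008 shift [-0.065 -0.004  0.436] clock 9.2 width 0.0526
```

```bash
python3 -m pendant '[[[0,0,0],[0,0,0.3],1],[[0,0,0],[0,0,0.12],1],[[0,0,0],[0,0,0],1],[[0,0,0],[0,0,0],1]]'
python3 -m pendant '[[[0,0,0],[0,0,0],0.2],[[0,0,0],[0,0,0],-0.5],[[0,0,0],[0,0,0],-1],[[0,0,0],[0,0,0],-1],[[0,0,0],[0,0,0],-1],[[0,0,0],[0,0,0],-1]]'
python3 -m pendant '[[[0,0,0],[0,0,-0.5],-1],[[0,0,0],[0,0,-1],-1],[[0,0,0],[0,0,-1],-1],[[0,0,0],[0,0,-1],-1],[[0,0,0],[0,0,-1],-1],[[0,0,0],[0,0,-1],-1],[[0,0,0],[0,0,-0.5],-1],[[0,0,0],[0,0,0],-1],[[0,0,0],[0,0,0],-1]]'
python3 - <<'E'
from h import *
todo([.4823,.0002,.255],.16)
t=ctrl.camera("top");save(t,"t2.png",(150,100,450,320),2.6)
E
```

```text
clock: 9.55
ee_pos: [0.5965, 0.284, 0.0787]
ee_rot: [-3.131, -0.253, -0.001]
ft_force: [-1.5, -0.9, 2.1]
grip_width: 0.0529
gripper_force: 43.2
clock: 10.15
ee_pos: [0.5962, 0.284, 0.078]
ee_rot: [3.131, 0.253, -0.0]
ft_force: [0.4, -0.4, -0.2]
grip_width: 0.0855
gripper_force: 0.0
clock: 11.05
ee_pos: [0.5959, 0.2839, 0.2586]
ee_rot: [-3.131, -0.253, -0.001]
ft_force: [0.9, -0.1, -0.6]
grip_width: 0.085
gripper_force: 0.0
pos [0.5959 0.2839 0.2586] xang 0.1613 turn 0.009 shift [-5.247  8.733  0.118] clock 11.1 width 0.085
```

View pics/t2.png

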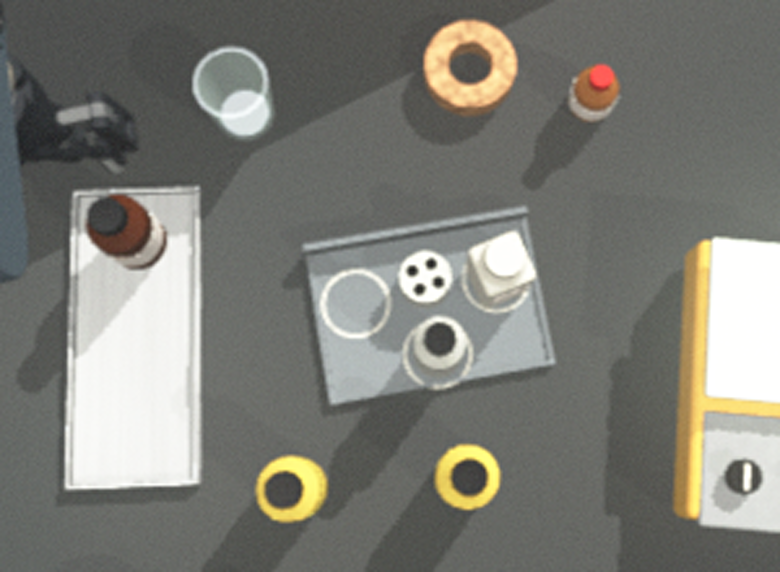

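Amber stands upright in the steel tray (crop 145,235), and its ring is empty at crop (357,303). Next, the flask.

```bash
python3 -m pendant '[[[0,0,0],[-0.3,0.48,0],-1],[[0,0,0],[-0.58,0.97,0],-1],[[0,0,0],[-0.58,0.97,0],-1],[[0,0,0],[-0.58,0.97,0],-1],[[0,0,0],[-0.58,0.97,0],-1],[[0,0,0],[-0.58,0.97,0],-1],[[0,0,0],[-0.58,0.97,0],-1],[[0,0,0],[-0.58,0.97,0],-1],[[0,0,0],[-0.58,0.97,0],-1],[[0,0,0],[-0.3,0.49,0],-1]]'
python3 -m pendant '[[[0,0,0],[0,0,0.5],-1],[[0,0,0],[0,0,1],-1],[[0,0,0],[0,0,0],-1],[[0,0,0],[0,0,0],-1]]'
python3 - <<'E'
from h import *
todo([.4820,.0005,.084],.16)
w=ctrl.camera("wrist");save(w,"w3.png")
for n,z in dict(flask_mid=.068,square_mid=.06,rack=0,block_mid=.026).items():
    L=ctrl.landmark_of(w,n)
    print(n,[(np.round(l["pixel"]),round(l["conf"],2),at_z(w,l["pixel"],z).round(4)) for l in L[:2]])
m=ctrl.outline_of(w,"square_mid")[0]["mask"]; print(m.sum())
E
```

```text
clock: 12.1
ee_pos: [0.4811, -0.0015, 0.2567]
ee_rot: [-3.131, -0.25, 0.006]
ft_force: [0.5, 0.0, 0.2]
grip_width: 0.0853
gripper_force: 0.0
clock: 12.5
ee_pos: [0.4823, 0.0004, 0.2122]
ee_rot: [-3.13, -0.253, 0.005]
ft_force: [0.7, -0.0, 0.1]
grip_width: 0.0851
gripper_force: 0.0
pos [4.823e-01 4.000e-04 2.122e-01] xang 0.1613 turn 0.009 shift [4.000e-03 2.000e-03 4.274e+00] clock 12.5 width 0.0851
flask_mid [(array([398., 127.]), 0.26, array([ 0.5532, -0.0544,  0.068 ]))]
square_mid [(array([397., 129.]), 0.78, array([ 0.5514, -0.0561,  0.06  ]))]
rack [(array([318., 139.]), 0.59, array([0.5281, 0.0051, 0.    ]))]
block_mid [(array([316., 114.]), 0.56, array([0.5519, 0.0116, 0.026 ]))]
4830
```

View pics/w3.png

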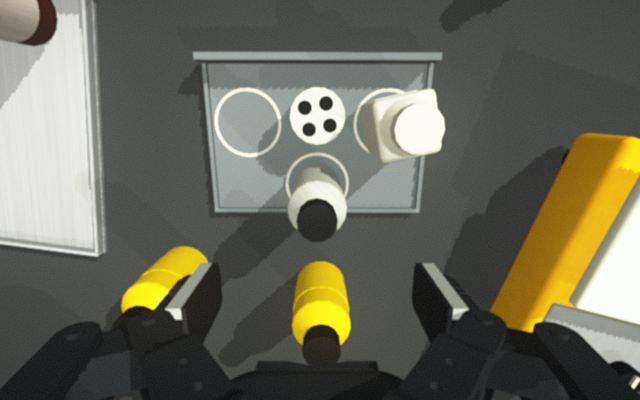

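Flask (317,210) is centred between the fingers; square (405,125) and block (318,115) are clear. Descend, grip, lift.

```bash
python3 -m pendant '[[[0,0,0],[0,0,0.9],-1],[[0,0,0],[0,0,0.9],-1],[[0,0,0],[0,0,0.9],-1],[[0,0,0],[0,0,0.9],-1],[[0,0,0],[0,0,0.65],-1],[[0,0,0],[0,0,0],-1],[[0,0,0],[0,0,0],-1]]'
python3 -m pendant '[[[0,0,0],[0,0,0],1],[[0,0,0],[0,0,0],1],[[0,0,0],[0,0,0],1],[[0,0,0],[0,0,0],1],[[0,0,0],[0,0,0],1],[[0,0,0],[0,0,0],1],[[0,0,0],[0,0,0],1],[[0,0,0],[0,0,0],1]]'
python3 -m pendant '[[[0,0,0],[0,0,-0.5],1],[[0,0,0],[0,0,-1],1],[[0,0,0],[0,0,-1],1],[[0,0,0],[0,0,-1],1],[[0,0,0],[0,0,-1],1],[[0,0,0],[0,0,-0.5],1],[[0,0,0],[0,0,0],1],[[0,0,0],[0,0,0],1]]'
python3 - <<'E'
from h import *
todo([.422,.282,.23],.16)
E
```

```text
clock: 13.5
ee_pos: [0.4835, 0.0002, 0.086]
ee_rot: [3.131, 0.253, 0.0]
ft_force: [0.6, -0.4, 0.5]
grip_width: 0.0854
gripper_force: 0.0
clock: 14.3
ee_pos: [0.4838, 0.0003, 0.0868]
ee_rot: [3.131, 0.253, 0.004]
ft_force: [-0.6, 1.4, 6.0]
grip_width: 0.0448
gripper_force: 40.2
clock: 15.1
ee_pos: [0.4825, 0.0004, 0.2354]
ee_rot: [-3.131, -0.253, 0.001]
ft_force: [0.0, -0.3, -3.1]
grip_width: 0.0445
gripper_force: 41.8
pos [4.825e-01 4.000e-04 2.354e-01] xang 0.1614 turn 0.009 shift [-0.495 -9.588  0.182] clock 15.1 width 0.0445
```

```bash
python3 -m pendant '[[[0,0,0],[-0.05,-0.5,0],1],[[0,0,0],[-0.05,-1,0],1],[[0,0,0],[-0.05,-1,0],1],[[0,0,0],[-0.05,-1,0],1],[[0,0,0],[-0.05,-1,0],1],[[0,0,0],[-0.05,-1,0],1],[[0,0,0],[-0.05,-1,0],1],[[0,0,0],[-0.05,-1,0],1],[[0,0,0],[-0.05,-1,0],1],[[0,0,0],[-0.05,-1,0],1]]'
python3 -m pendant '[[[0,0,0],[0,-0.1,0],1],[[0,0,0],[0,0,0.5],1],[[0,0,0],[0,0,1],1],[[0,0,0],[0,0,1],1],[[0,0,0],[0,0,1],1],[[0,0,0],[0,0,0.6],1],[[0,0,0],[0,0,0.3],1],[[0,0,0],[0,0,0.2],1],[[0,0,0],[0,0,0],1],[[0,0,0],[0,0,0],1]]'
python3 - <<'E'
from h import *
todo([.422,.282,.0848],.16)
E
```

```text
clock: 16.1
ee_pos: [0.4203, 0.2807, 0.234]
ee_rot: [3.131, 0.254, -0.006]
ft_force: [0.5, -0.6, -2.3]
grip_width: 0.0448
gripper_force: 41.8
clock: 17.1
ee_pos: [0.4225, 0.2823, 0.0982]
ee_rot: [-3.131, -0.253, -0.002]
ft_force: [0.1, -0.3, -2.3]
grip_width: 0.0448
gripper_force: 42.0
pos [0.4225 0.2823 0.0982] xang 0.1613 turn 0.008 shift [-0.019  0.006  0.446] clock 17.1 width 0.0448
```

```bash
python3 -m pendant '[[[0,0,0],[0,0,0.3],1],[[0,0,0],[0,0,0.14],1],[[0,0,0],[0,0,0],1],[[0,0,0],[0,0,0],1]]'
python3 -m pendant '[[[0,0,0],[0,0,0],0.2],[[0,0,0],[0,0,0],-0.5],[[0,0,0],[0,0,0],-1],[[0,0,0],[0,0,0],-1],[[0,0,0],[0,0,0],-1],[[0,0,0],[0,0,0],-1]]'
python3 -m pendant '[[[0,0,0],[0,0,-0.5],-1],[[0,0,0],[0,0,-1],-1],[[0,0,0],[0,0,-1],-1],[[0,0,0],[0,0,-1],-1],[[0,0,0],[0,0,-1],-1],[[0,0,0],[0,0,-1],-1],[[0,0,0],[0,0,-0.5],-1],[[0,0,0],[0,0,0],-1],[[0,0,0],[0,0,0],-1]]'
python3 - <<'E'
from h import *
t=ctrl.camera("top")
m=ctrl.outline_of(t,"square_mid")[0]["mask"]; save(t,"sq.png",(315,180,375,240),8)
todo([.5533,-.0572,.255],.16)
E
```

```text
clock: 17.5
ee_pos: [0.4224, 0.2822, 0.0849]
ee_rot: [-3.131, -0.253, -0.002]
ft_force: [-0.8, 0.4, 4.2]
grip_width: 0.0447
gripper_force: 42.4
clock: 18.1
ee_pos: [0.4221, 0.2821, 0.0843]
ee_rot: [3.131, 0.253, -0.0]
ft_force: [-0.8, -0.5, 0.3]
grip_width: 0.0856
gripper_force: 0.0
clock: 19.0
ee_pos: [0.4216, 0.2819, 0.264]
ee_rot: [3.131, 0.253, -0.001]
ft_force: [-0.8, 0.9, -0.1]
grip_width: 0.0852
gripper_force: 0.0
pos [0.4212 0.2817 0.263 ] xang 0.1612 turn 0.008 shift [ 2.549 11.854  0.268] clock 19.1 width 0.0854
```

View pics/sq.png

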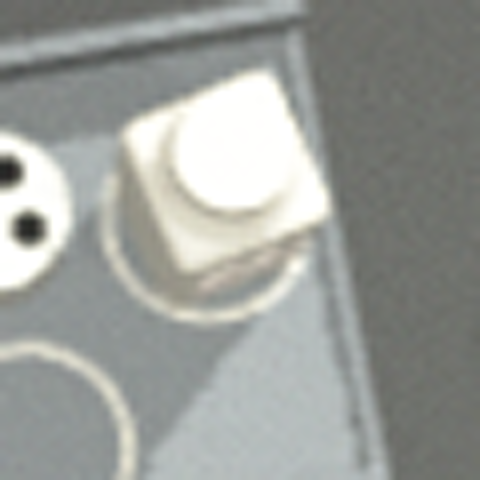

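Square crop: shoulder corners at (122,133), (268,72), (330,213) and (187,272), so its yaw is about 0.39 rad. Going above it and turning to match.

```bash
python3 -m pendant '[[[0,0,0],[0.15,0.5,0],-1],[[0,0,0],[0.22,1,0],-1],[[0,0,0],[0.22,1,0],-1],[[0,0,0],[0.22,1,0],-1],[[0,0,0],[0.22,1,0],-1],[[0,0,0],[0.22,1,0],-1],[[0,0,0],[0.22,1,0],-1],[[0,0,0],[0.22,1,0],-1],[[0,0,0],[0.22,1,0],-1],[[0,0,0],[0.22,1,0],-1]]'
python3 -m pendant '[[[0,0,0],[0.2,1,0],-1],[[0,0,0],[0.2,1,0],-1],[[0,0,0],[0,0.35,0],-1],[[0,0,-0.77],[0,0,0.5],-1],[[0,0,-0.77],[0,0,0.5],-1],[[0,0,0],[0,0,0],-1],[[0,0,0],[0,0,0],-1]]'
python3 - <<'E'
from h import *
t=ctrl.camera("top");w=ctrl.camera("wrist");save(w,"w4.png")
c=at_z(t,(343.3,201.6),.086);print(c)
for p in [ctrl.landmark_of(x,"square_mid") for x in (t,w)]: print([(np.round(l["pixel"]),l["conf"]) for l in p])
todo([.5533,-.0572,.071],.39)
E
```

```text
clock: 20.1
ee_pos: [0.5305, 0.0099, 0.2627]
ee_rot: [-3.13, -0.253, 0.005]
ft_force: [0.5, -0.3, -1.1]
grip_width: 0.0856
gripper_force: 0.0
clock: 20.8
ee_pos: [0.5534, -0.0559, 0.2337]
ee_rot: [-3.081, -0.609, 0.003]
ft_force: [0.9, -0.6, 0.0]
grip_width: 0.0855
gripper_force: 0.0
[ 0.55292366 -0.05731422  0.086     ]
[]
[]
pos [ 0.5544 -0.0564  0.2351] xang 0.3918 turn 0.012 shift [-0.052  0.006  5.471] clock 21.0 width 0.0857
```

View pics/w4.png

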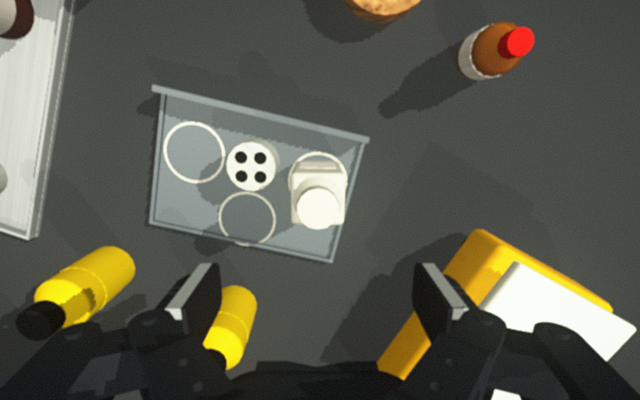

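Square (318,195) is aligned with the fingers. Descend, grip, lift.

```bash
python3 -m pendant '[[[0,0,0],[-0.04,0,0.7],-1],[[0,0,0],[0,0,1],-1],[[0,0,0],[0,0,1],-1],[[0,0,0],[0,0,1],-1],[[0,0,0],[0,0,1],-1],[[0,0,0],[0,0,0.7],-1],[[0,0,0],[0,0,0],-1],[[0,0,0],[0,0,0],-1]]'
python3 -m pendant '[[[0,0,0],[0,0,0],1],[[0,0,0],[0,0,0],1],[[0,0,0],[0,0,0],1],[[0,0,0],[0,0,0],1],[[0,0,0],[0,0,0],1],[[0,0,0],[0,0,0],1],[[0,0,0],[0,0,0],1],[[0,0,0],[0,0,0],1]]'
python3 -m pendant '[[[0,0,0],[0,0,-0.5],1],[[0,0,0],[0,0,-1],1],[[0,0,0],[0,0,-1],1],[[0,0,0],[0,0,-1],1],[[0,0,0],[0,0,-1],1],[[0,0,0],[0,0,-1],1],[[0,0,0],[0,0,0],1],[[0,0,0],[0,0,0],1]]'
python3 - <<'E'
from h import *
todo([.509,.283,.23],.39)
E
```

```text
clock: 21.8
ee_pos: [0.5535, -0.0571, 0.0729]
ee_rot: [3.081, 0.612, 0.001]
ft_force: [0.0, -0.5, 0.8]
grip_width: 0.0853
gripper_force: 0.0
clock: 22.6
ee_pos: [0.5538, -0.0571, 0.0739]
ee_rot: [3.08, 0.612, 0.003]
ft_force: [-1.0, 1.2, 5.6]
grip_width: 0.0471
gripper_force: 42.0
clock: 23.4
ee_pos: [0.5527, -0.057, 0.2378]
ee_rot: [3.081, 0.612, 0.001]
ft_force: [0.1, 0.1, -2.0]
grip_width: 0.0474
gripper_force: 41.9
pos [ 0.5527 -0.057   0.2378] xang 0.3924 turn 0.016 shift [  2.96  -11.036   0.254] clock 23.4 width 0.0474
```

```bash
python3 -m pendant '[[[0,0,0],[0.15,-0.5,0],1],[[0,0,0],[0.26,-0.96,0],1],[[0,0,0],[0.26,-0.96,0],1],[[0,0,0],[0.26,-0.96,0],1],[[0,0,0],[0.26,-0.96,0],1],[[0,0,0],[0.26,-0.96,0],1],[[0,0,0],[0.26,-0.96,0],1],[[0,0,0],[0.26,-0.96,0],1],[[0,0,0],[0.26,-0.96,0],1],[[0,0,0],[0.26,-0.96,0],1]]'
python3 -m pendant '[[[0,0,0],[0.26,-0.96,0],1],[[0,0,0],[0.21,-0.93,0],1],[[0,0,0],[0,0,0],1],[[0,0,0],[0,0,0.5],1],[[0,0,0],[0,0,1],1],[[0,0,0],[0,0,1],1],[[0,0,0],[0,0,1],1],[[0,0,0],[0,0,1],1],[[0,0,0],[0,0,0.5],1],[[0,0,0],[0,0,0],1]]'
python3 - <<'E'
from h import *
todo([.509,.283,.072],.39)
E
```

```text
clock: 24.4
ee_pos: [0.515, 0.2268, 0.2353]
ee_rot: [-3.081, -0.613, 0.007]
ft_force: [0.4, 0.2, -1.7]
grip_width: 0.0476
gripper_force: 41.9
clock: 25.4
ee_pos: [0.5053, 0.2815, 0.0837]
ee_rot: [3.08, 0.612, -0.014]
ft_force: [0.6, -1.1, -1.4]
grip_width: 0.0476
gripper_force: 41.8
pos [0.5053 0.2815 0.0837] xang 0.392 turn 0.014 shift [0.137 0.001 0.388] clock 25.4 width 0.0476
```

```bash
python3 -m pendant '[[[0,0,0],[0,0,0],1],[[0,0,0],[0,0,0.2],1],[[0,0,0],[0,0,0.12],1],[[0,0,0],[0,0,0],1],[[0,0,0],[0,0,0],1]]'
python3 - <<'E'
from h import *
todo([.509,.283,.072],.39)
E
```

```text
clock: 25.9
ee_pos: [0.5087, 0.2827, 0.0782]
ee_rot: [-3.081, -0.612, -0.001]
ft_force: [0.0, -0.1, -1.8]
grip_width: 0.0474
gripper_force: 41.9
pos [0.5087 0.2827 0.0782] xang 0.3923 turn 0.015 shift [ 0.013 -0.005  0.207] clock 25.9 width 0.0474
```

```bash
python3 -m pendant '[[[0,0,0],[0,0,0.15],1],[[0,0,0],[0,0,0.05],1],[[0,0,0],[0,0,0],1],[[0,0,0],[0,0,0],1]]'
python3 -m pendant '[[[0,0,0],[0,0,0],0.2],[[0,0,0],[0,0,0],-0.5],[[0,0,0],[0,0,0],-1],[[0,0,0],[0,0,0],-1],[[0,0,0],[0,0,0],-1],[[0,0,0],[0,0,0],-1]]'
python3 -m pendant '[[[0,0,0],[0,0,-0.5],-1],[[0,0,0],[0,0,-1],-1],[[0,0,0],[0,0,-1],-1],[[0,0,0],[0,0,-1],-1],[[0,0,0],[0,0,-1],-1],[[0,0,0],[0,0,-1],-1],[[0,0,0.76],[0,0,-0.5],-1],[[0,0,0.77],[0,0,0],-1],[[0,0,0],[0,0,0],-1],[[0,0,0],[0,0,0],-1]]'
python3 - <<'E'
from h import *
todo([.551,.011,.255],.16)
E
```

```text
clock: 26.3
ee_pos: [0.5085, 0.2827, 0.072]
ee_rot: [-3.081, -0.612, -0.0]
ft_force: [0.4, 0.2, 0.6]
grip_width: 0.0474
gripper_force: 42.0
clock: 26.9
ee_pos: [0.5086, 0.2826, 0.0718]
ee_rot: [-3.081, -0.612, -0.0]
ft_force: [0.1, 0.3, -0.8]
grip_width: 0.0851
gripper_force: 0.0
clock: 27.9
ee_pos: [0.5081, 0.2825, 0.2515]
ee_rot: [3.131, 0.259, -0.001]
ft_force: [-0.6, -0.3, -0.9]
grip_width: 0.0856
gripper_force: 0.0
pos [0.5081 0.2825 0.2515] xang 0.1652 turn 0.035 shift [-0.031  9.163 -0.116] clock 27.9 width 0.0856
```

```bash
python3 -m pendant '[[[0,0,0],[0,0.5,0],-1],[[0,0,0],[0,0.96,0],-1],[[0,0,0],[0,0.96,0],-1],[[0,0,0],[0,0.96,0],-1],[[0,0,0],[0,0.96,0],-1],[[0,0,0],[0,0.96,0],-1],[[0,0,0],[0,0.96,0],-1],[[0,0,0],[0,0.96,0],-1],[[0,0,0],[0,0.96,0],-1],[[0,0,0],[0,0.96,0],-1]]'
python3 -m pendant '[[[0,0,0],[0,0,0.5],-1],[[0,0,0],[0,0,1],-1],[[0,0,0],[0,0,0.5],-1],[[0,0,0],[0,0,0],-1],[[0,0,0],[0,0,0],-1]]'
python3 - <<'E'
from h import *
w=ctrl.camera("wrist");save(w,"w5.png");t=ctrl.camera("top")
for x in (w,t):
  for n,z in dict(block_mid=.026,rack=0,plate_top=.098).items():
    L=ctrl.landmark_of(x,n);print(n,[(np.round(l["pixel"]),round(l["conf"],2),at_z(x,l["pixel"],z).round(4)) for l in L[:2]])
  m=[l["mask"] for l in ctrl.outline_of(x,"block_mid")[:1]]
  for k in m:
    u,v=np.nonzero(k)[::-1]; print("blk mask mid at z .026",at_z(x,((u.min()+u.max())/2,(v.min()+v.max())/2),.035))
# plate corners from white mask in the top view
im=t["pixels"].astype(int); k=np.zeros(im.shape[:2],np.uint8); k[170:280,405:500]=(im.min(2)>200)[170:280,405:500]
r=cv2.minAreaRect(cv2.findNonZero(k));print(r,at_z(t,r[0],.098),[at_z(t,p,.098).round(3) for p in cv2.boxPoints(r)])
todo([.551,.011,.03],.16)
E
```

```text
clock: 28.9
ee_pos: [0.5525, 0.0099, 0.2512]
ee_rot: [3.131, 0.257, -0.002]
ft_force: [0.7, 0.9, -0.1]
grip_width: 0.0857
gripper_force: 0.0
clock: 29.4
ee_pos: [0.5528, 0.0114, 0.1916]
ee_rot: [-3.131, -0.256, 0.002]
ft_force: [0.0, -0.0, 0.2]
grip_width: 0.0853
gripper_force: 0.0
block_mid [(array([316., 195.]), 0.97, array([0.5525, 0.0113, 0.026 ]))]
rack []
plate_top []
blk mask mid at z .026 [0.55142082 0.01016402 0.035     ]
block_mid []
rack []
plate_top [(array([453., 226.]), 0.84, array([ 0.4888, -0.3025,  0.098 ]))]
blk mask mid at z .026 [ 0.52599619 -0.06567063  0.035     ]
((452.0, 235.0), (88.0, 62.0), 90.0) [ 0.46953814 -0.29950564  0.098     ] [array([ 0.572, -0.236,  0.098]), array([ 0.57 , -0.38 ,  0.098]), array([ 0.371, -0.361,  0.098]), array([ 0.374, -0.222,  0.098])]
pos [0.5531 0.0121 0.1921] xang 0.163 turn 0.02 shift [-0.077  0.025  5.404] clock 29.9 width 0.0854
```

View pics/w5.png

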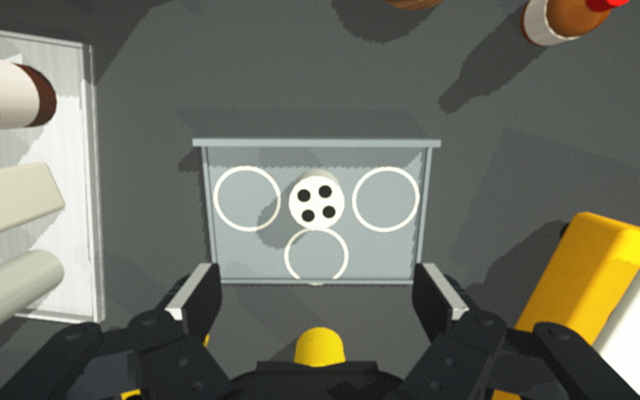

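Block (317,201) is centred and alone, with three empty rings at (247,198), (386,199) and (316,257). The three bottles show in the tray at left. Measuring the ring centres from this view, then gripping the block.

```bash
python3 - <<'E'
from h import *
w=ctrl.camera("wrist")
for p in [(247,198),(386,199.5),(316.5,257)]: print(at_z(w,p,.006).round(4))
E
python3 -m pendant '[[[0,0,0],[-0.05,0.02,0.6],-1],[[0,0,0],[0,0,1],-1],[[0,0,0],[0,0,1],-1],[[0,0,0],[0,0,1],-1],[[0,0,0],[0,0,1],-1],[[0,0,0],[0,0,0.5],-1],[[0,0,0],[0,0,0.3],-1],[[0,0,0],[0,0,0],-1],[[0,0,0],[0,0,0],-1]]'
python3 -m pendant '[[[0,0,0],[0,0,0],1],[[0,0,0],[0,0,0],1],[[0,0,0],[0,0,0],1],[[0,0,0],[0,0,0],1],[[0,0,0],[0,0,0],1],[[0,0,0],[0,0,0],1],[[0,0,0],[0,0,0],1],[[0,0,0],[0,0,0],1]]'
python3 -m pendant '[[[0,0,0],[0,0,-0.5],1],[[0,0,0],[0,0,-1],1],[[0,0,0],[0,0,-1],1],[[0,0,0],[0,0,-1],1],[[0,0,0],[0,0,-1],1],[[0,0,0],[0,0,-1],1],[[0,0,0],[0,0,-0.5],1],[[0,0,0],[0,0,0],1],[[0,0,0],[0,0,0],1]]'
python3 - <<'E'
from h import *
todo([.49,-.301,.21],.16)
E
```

```text
[0.5341 0.0772 0.006 ]
[ 0.5548 -0.058   0.006 ]
[ 0.4828 -0.0005  0.006 ]
clock: 30.85
ee_pos: [0.5521, 0.0112, 0.0303]
ee_rot: [3.131, 0.256, 0.002]
ft_force: [-0.3, -0.8, -0.6]
grip_width: 0.0854
gripper_force: 0.0
clock: 31.65
ee_pos: [0.5522, 0.0112, 0.0309]
ee_rot: [3.131, 0.255, 0.003]
ft_force: [-0.4, 0.4, 5.9]
grip_width: 0.0471
gripper_force: 41.1
clock: 32.55
ee_pos: [0.551, 0.0114, 0.2099]
ee_rot: [-3.131, -0.255, 0.0]
ft_force: [-0.5, 0.6, -2.1]
grip_width: 0.0469
gripper_force: 41.6
pos [0.551  0.0114 0.2099] xang 0.1628 turn 0.019 shift [-3.665e+00  9.955e+00 -3.000e-03] clock 32.5 width 0.0469
```

```bash
python3 -m pendant '[[[0,0,0],[-0.2,0.45,0],1],[[0,0,0],[-0.36,1,0],1],[[0,0,0],[-0.36,1,0],1],[[0,0,0],[-0.36,1,0],1],[[0,0,0],[-0.36,1,0],1],[[0,0,0],[-0.36,1,0],1],[[0,0,0],[-0.36,1,0],1],[[0,0,0],[-0.36,1,0],1],[[0,0,0],[-0.36,1,0],1],[[0,0,0],[-0.36,1,0],1]]'
python3 -m pendant '[[[0,0,0],[-0.22,0.5,0],1],[[0,0,0],[0,0,0],1],[[0,0,0],[0,0,0.5],1],[[0,0,0],[0,0,0.9],1],[[0,0,0],[0,0,0.7],1],[[0,0,0],[0,0,0.2],1],[[0,0,0],[0,0,0],1],[[0,0,0],[0,0,0],1]]'
python3 - <<'E'
from h import *
todo([.49,-.301,.1235],.16)
w=ctrl.camera("wrist");save(w,"w6.png")
L=ctrl.landmark_of(w,"plate_top");print([(l["pixel"],l["conf"],at_z(w,l["pixel"],.098)) for l in L])
E
```

```text
clock: 33.55
ee_pos: [0.4938, -0.2868, 0.2081]
ee_rot: [-3.129, -0.254, 0.005]
ft_force: [-0.0, -0.7, -1.7]
grip_width: 0.0467
gripper_force: 41.6
clock: 34.35
ee_pos: [0.4921, -0.3008, 0.1414]
ee_rot: [3.131, 0.257, 0.001]
ft_force: [0.1, -0.2, -0.9]
grip_width: 0.0468
gripper_force: 41.7
pos [ 0.4921 -0.3008  0.1414] xang 0.1635 turn 0.023 shift [-0.071 -0.006  0.597] clock 34.4 width 0.0468
[]
```

View pics/w6.png

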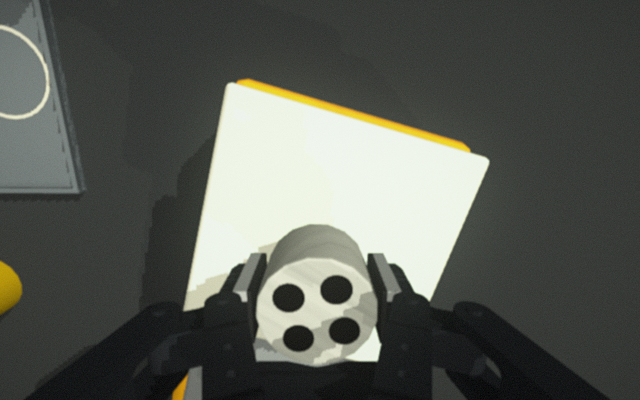

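The block is held, holes at (317,310), over the white plate with far corners at (228,84) and (488,160). Checking the plate centre from those corners.

```bash
python3 - <<'E'
from h import *
w=ctrl.camera("wrist")
a=at_z(w,(228,84),.098);b=at_z(w,(489,160),.098);e=b-a;n=np.array([e[1],-e[0],0])/np.linalg.norm(e)
c=(a+b)/2; print(a,b,np.linalg.norm(e),c+n*.07,c-n*.07)
todo([.49,-.301,.1235])
E
```

```text
[ 0.5702654  -0.24642406  0.098     ] [ 0.55547495 -0.3821219   0.098     ] 0.13650150250855947 [ 0.49328231 -0.30668822  0.098     ] [ 0.63245804 -0.32185775  0.098     ]
pos [ 0.4923 -0.3014  0.142 ] xang 0.1631 turn 0.0 shift [-0.073 -0.027  0.617] clock 34.5 width 0.0469
```

```bash
python3 -m pendant '[[[0,0,0],[-0.03,0.05,0.3],1],[[0,0,0],[0,0,0.2],1],[[0,0,0],[0,0,0.1],1],[[0,0,0],[0,0,0],1],[[0,0,0],[0,0,0],1]]'
python3 - <<'E'
from h import *
todo([.491,-.303,.123])
E
```

```text
clock: 35.0
ee_pos: [0.4905, -0.3026, 0.1229]
ee_rot: [-3.131, -0.255, 0.001]
ft_force: [-1.6, 1.9, 3.5]
grip_width: 0.0472
gripper_force: 41.8
pos [ 0.4905 -0.3026  0.1229] xang 0.1628 turn 0.0 shift [ 0.013  0.017 -0.002] clock 35.0 width 0.0472
```

Contact. Release and lift, then check.

```bash
python3 -m pendant '[[[0,0,0],[0,0,0],0.2],[[0,0,0],[0,0,0],-0.5],[[0,0,0],[0,0,0],-1],[[0,0,0],[0,0,0],-1],[[0,0,0],[0,0,0],-1],[[0,0,0],[0,0,0],-1]]'
python3 -m pendant '[[[0,0,0],[0,0,-0.5],-1],[[0,0,0],[0,0,-1],-1],[[0,0,0],[0,0,-1],-1],[[0,0,0],[0,0,-1],-1],[[0,0,0],[0,0,-1],-1],[[0,0,0],[0,0,-0.5],-1],[[0,0,0],[0,0,0],-1]]'
python3 - <<'E'
from h import *
w=ctrl.camera("wrist");s=ctrl.camera("side");save(w,"w7.png");t=ctrl.camera("top")
for x,nm in ((w,"w"),(s,"s"),(t,"t")):
  for n,z in dict(block_mid=.118,plate_top=.098,flask_mid=.066,amber_mid=.062,square_mid=.058).items():
    L=ctrl.landmark_of(x,n);print(nm,n,[(np.round(l["pixel"]),round(l["conf"],2),at_z(x,l["pixel"],z).round(4)) for l in L[:3]])
todo([.509,.283,.26],.39)
E
```

```text
clock: 35.6
ee_pos: [0.4911, -0.3027, 0.1227]
ee_rot: [-3.131, -0.256, -0.0]
ft_force: [0.4, 0.8, 0.3]
grip_width: 0.0854
gripper_force: 0.0
clock: 36.3
ee_pos: [0.4922, -0.3037, 0.2756]
ee_rot: [3.127, 0.255, 0.007]
ft_force: [0.4, -0.5, 0.3]
grip_width: 0.0854
gripper_force: 0.0
w block_mid [(array([317., 201.]), 0.77, array([ 0.4896, -0.3063,  0.118 ]))]
w plate_top []
w flask_mid []
w amber_mid [(array([ 55., 248.]), 0.82, array([ 0.3737, -0.0294,  0.062 ]))]
w square_mid [(array([58., 99.]), 0.49, array([ 0.5361, -0.039 ,  0.058 ]))]
s block_mid [(array([367., 124.]), 0.77, array([ 0.4837, -0.3103,  0.118 ]))]
s plate_top [(array([364., 130.]), 0.8, array([ 0.4922, -0.3126,  0.098 ]))]
s flask_mid [(array([352., 315.]), 0.82, array([0.4211, 0.2824, 0.066 ]))]
s amber_mid [(array([399., 212.]), 0.94, array([ 0.3656, -0.0168,  0.062 ])), (array([254., 297.]), 0.63, array([0.5979, 0.2823, 0.062 ])), (array([391., 260.]), 0.58, array([0.3695, 0.1356, 0.062 ]))]
s square_mid [(array([304., 306.]), 0.8, array([0.507 , 0.2778, 0.058 ]))]
t block_mid [(array([454., 223.]), 0.82, array([ 0.4947, -0.2991,  0.118 ]))]
t plate_top [(array([451., 226.]), 0.73, array([ 0.4888, -0.2998,  0.098 ]))]
t flask_mid [(array([193., 263.]), 0.94, array([0.422, 0.286, 0.066]))]
t amber_mid [(array([193., 189.]), 0.85, array([0.5947, 0.2927, 0.062 ])), (array([261., 289.]), 0.72, array([0.3611, 0.1336, 0.062 ])), (array([454., 225.]), 0.72, array([ 0.4958, -0.3179,  0.062 ]))]
t square_mid [(array([453., 226.]), 0.65, array([ 0.4937, -0.3174,  0.058 ])), (array([195., 223.]), 0.61, array([0.5138, 0.2865, 0.058 ]))]
pos [ 0.491  -0.3028  0.2729] xang 0.1628 turn -1.515 shift [  7.978 -17.832   0.427] clock 37.2 width 0.0851
```

View pics/w7.png

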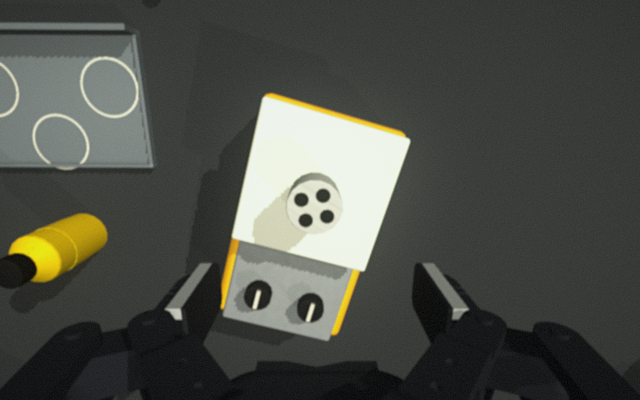

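```bash
python3 - <<'E'
from h import *
w=ctrl.camera("wrist")
print("plate mid",at_z(w,(318.5,189.7),.098),"block from top face",at_z(w,(314.5,205.5),.138))
E
```

```text
plate mid [ 0.49422034 -0.30517646  0.098     ] block from top face [ 0.4896896  -0.30235405  0.138     ]
```

The block stands upright on the plate within about 5 mm of its middle (pixel 315,205). The side and top views show all three bottles still upright in the tray. Returning the flask first.

```bash
python3 -m pendant '[[[0,0,0],[0.05,-0.5,0],-1],[[0,0,0],[0.05,-1,0],-1],[[0,0,0],[0.05,-1,0],-1],[[0,0,0],[0.05,-1,0],-1],[[0,0,0],[0.05,-1,0],-1],[[0,0,0],[0.05,-1,0],-1],[[0,0,0],[0.05,-1,0],-1],[[0,0,0],[0.05,-1,0],-1],[[0,0,0],[0.05,-1,0],-1],[[0,0,0],[0.05,-1,0],-1]]'
python3 -m pendant '[[[0,0,0],[0.05,-1,0],-1],[[0,0,0],[0.05,-1,0],-1],[[0,0,0],[0.05,-1,0],-1],[[0,0,0],[0.05,-1,0],-1],[[0,0,0],[0.05,-1,0],-1],[[0,0,0],[0.05,-1,0],-1],[[0,0,0],[0.05,-1,0],-1],[[0,0,0],[0.05,-1,0],-1],[[0,0,0],[0.05,-1,0],-1],[[0,0,0],[0,-0.7,0],-1]]'
python3 -m pendant '[[[0,0,0],[0,-0.4,0],-1],[[0,0,0],[0,0,0.5],-1],[[0,0,0],[0,0,1],-1],[[0,0,0],[0,0,0.5],-1],[[0,0,0],[0,0,0],-1],[[0,0,0],[0,0,0],-1]]'
python3 - <<'E'
from h import *
todo([.4222,.2821,.0845])
E
```

```text
clock: 38.25
ee_pos: [0.4586, -0.017, 0.273]
ee_rot: [-3.131, -0.256, 0.0]
ft_force: [0.2, 0.7, 0.1]
grip_width: 0.0854
gripper_force: 0.0
clock: 39.25
ee_pos: [0.4243, 0.2724, 0.2729]
ee_rot: [-3.13, -0.258, 0.0]
ft_force: [0.1, 0.2, -0.5]
grip_width: 0.0856
gripper_force: 0.0
clock: 39.85
ee_pos: [0.4237, 0.282, 0.213]
ee_rot: [3.131, 0.255, -0.0]
ft_force: [-0.9, 0.1, 0.6]
grip_width: 0.0852
gripper_force: 0.0
pos [0.4237 0.282  0.213 ] xang 0.1626 turn 0.0 shift [-0.047 -0.011  4.284] clock 39.9 width 0.0852
```

```bash
python3 -m pendant '[[[0,0,0],[-0.04,0,0.9],-1],[[0,0,0],[0,0,0.9],-1],[[0,0,0],[0,0,0.9],-1],[[0,0,0],[0,0,0.9],-1],[[0,0,0],[0,0,0.68],-1],[[0,0,0],[0,0,0],-1],[[0,0,0],[0,0,0],-1]]'
python3 -m pendant '[[[0,0,0],[0,0,0],1],[[0,0,0],[0,0,0],1],[[0,0,0],[0,0,0],1],[[0,0,0],[0,0,0],1],[[0,0,0],[0,0,0],1],[[0,0,0],[0,0,0],1],[[0,0,0],[0,0,0],1],[[0,0,0],[0,0,0],1]]'
python3 -m pendant '[[[0,0,0],[0,0,-0.5],1],[[0,0,0],[0,0,-1],1],[[0,0,0],[0,0,-1],1],[[0,0,0],[0,0,-1],1],[[0,0,0],[0,0,-1],1],[[0,0,0],[0,0,-0.5],1],[[0,0,0],[0,0,0],1],[[0,0,0],[0,0,0],1]]'
python3 - <<'E'
from h import *
todo([.4833,.0003,.0868])
E
```

```text
clock: 40.55
ee_pos: [0.4235, 0.2822, 0.0853]
ee_rot: [-3.131, -0.255, -0.002]
ft_force: [-0.1, -0.4, -0.9]
grip_width: 0.0858
gripper_force: 0.0
clock: 41.35
ee_pos: [0.4234, 0.2824, 0.0858]
ee_rot: [-3.13, -0.256, -0.004]
ft_force: [-0.9, 0.1, 5.1]
grip_width: 0.0447
gripper_force: 40.2
clock: 42.15
ee_pos: [0.422, 0.2817, 0.2342]
ee_rot: [3.131, 0.255, -0.001]
ft_force: [1.1, 0.2, -2.4]
grip_width: 0.0446
gripper_force: 41.8
pos [0.422  0.2817 0.2342] xang 0.1628 turn 0.0 shift [0.499 9.587 4.913] clock 42.1 width 0.0446
```

```bash
python3 -m pendant '[[[0,0,0],[0.05,0.5,0],1],[[0,0,0],[0.05,1,0],1],[[0,0,0],[0.05,1,0],1],[[0,0,0],[0.05,1,0],1],[[0,0,0],[0.05,1,0],1],[[0,0,0],[0.05,1,0],1],[[0,0,0],[0.05,1,0],1],[[0,0,0],[0.05,1,0],1],[[0,0,0],[0.05,1,0],1],[[0,0,0],[0.05,1,0],1]]'
python3 -m pendant '[[[0,0,0],[0.02,0.09,0],1],[[0,0,0],[0,0,0],1],[[0,0,0],[0,0,0.5],1],[[0,0,0],[0,0,1],1],[[0,0,0],[0,0,1],1],[[0,0,0],[0,0,1],1],[[0,0,0],[0,0,0.5],1],[[0,0,0],[0,0,0.3],1],[[0,0,0],[0,0,0],1],[[0,0,0],[0,0,0],1]]'
python3 - <<'E'
from h import *
todo([.484,.0003,.0878])
E
```

```text
clock: 43.15
ee_pos: [0.4825, 0.0021, 0.2327]
ee_rot: [-3.13, -0.255, 0.006]
ft_force: [-0.0, -0.7, -2.9]
grip_width: 0.0448
gripper_force: 41.8
clock: 44.15
ee_pos: [0.4848, 0.0011, 0.1057]
ee_rot: [-3.131, -0.257, -0.0]
ft_force: [-0.2, -0.0, -1.5]
grip_width: 0.0446
gripper_force: 41.9
pos [0.4848 0.0011 0.1057] xang 0.1636 turn 0.0 shift [-0.03   0.021  0.596] clock 44.1 width 0.0446
```

```bash
python3 -m pendant '[[[0,0,0],[-0.02,0.02,0.3],1],[[0,0,0],[0,0,0.2],1],[[0,0,0],[0,0,0.1],1],[[0,0,0],[0,0,0],1],[[0,0,0],[0,0,0],1]]'
python3 -m pendant '[[[0,0,0],[0,0,0],0.2],[[0,0,0],[0,0,0],-0.5],[[0,0,0],[0,0,0],-1],[[0,0,0],[0,0,0],-1],[[0,0,0],[0,0,0],-1],[[0,0,0],[0,0,0],-1]]'
python3 -m pendant '[[[0,0,0],[0,0,-0.5],-1],[[0,0,0],[0,0,-1],-1],[[0,0,0],[0,0,-1],-1],[[0,0,0],[0,0,-1],-1],[[0,0,0],[0,0,-1],-1],[[0,0,0],[0,0,-1],-1],[[0,0,0],[0,0,-0.5],-1],[[0,0,0],[0,0,0],-1],[[0,0,0],[0,0,0],-1]]'
python3 - <<'E'
from h import *
todo([.5962,.284,.2685])
E
```

```text
clock: 44.65
ee_pos: [0.4841, -0.0001, 0.0878]
ee_rot: [-3.131, -0.255, -0.0]
ft_force: [-1.2, 0.8, 3.0]
grip_width: 0.0445
gripper_force: 42.4
clock: 45.25
ee_pos: [0.4842, -0.0002, 0.0873]
ee_rot: [-3.131, -0.255, 0.0]
ft_force: [-0.4, -0.0, 0.6]
grip_width: 0.0852
gripper_force: 0.0
clock: 46.15
ee_pos: [0.4837, -0.0, 0.267]
ee_rot: [-3.131, -0.255, 0.001]
ft_force: [0.3, 0.4, -0.3]
grip_width: 0.0856
gripper_force: 0.0
pos [ 0.4837 -0.      0.267 ] xang 0.1628 turn 0.0 shift [ 5.236 -8.734 -0.049] clock 46.1 width 0.0856
```

Now amber: 9 rows across, then down.

```bash
python3 -m pendant '[[[0,0,0],[0.29,-0.49,0],-1],[[0,0,0],[0.58,-0.97,0],-1],[[0,0,0],[0.58,-0.97,0],-1],[[0,0,0],[0.58,-0.97,0],-1],[[0,0,0],[0.58,-0.97,0],-1],[[0,0,0],[0.58,-0.97,0],-1],[[0,0,0],[0.58,-0.97,0],-1],[[0,0,0],[0.58,-0.97,0],-1],[[0,0,0],[0.58,-0.97,0],-1],[[0,0,0],[0.29,-0.49,0],-1]]'
python3 -m pendant '[[[0,0,0],[0,0,0.5],-1],[[0,0,0],[0,0,1],-1],[[0,0,0],[0,0,0.5],-1],[[0,0,0],[0,0,0],-1],[[0,0,0],[0,0,0],-1]]'
python3 - <<'E'
from h import *
todo([.5962,.284,.078])
E
```

```text
clock: 47.15
ee_pos: [0.5959, 0.2863, 0.2646]
ee_rot: [-3.131, -0.258, 0.005]
ft_force: [-0.1, -0.5, 0.4]
grip_width: 0.0855
gripper_force: 0.0
clock: 47.65
ee_pos: [0.5956, 0.2838, 0.2058]
ee_rot: [3.131, 0.255, -0.005]
ft_force: [0.2, 0.1, 0.0]
grip_width: 0.0853
gripper_force: 0.0
pos [0.5956 0.2838 0.2058] xang 0.1627 turn 0.0 shift [ 0.032 -0.005  4.261] clock 47.6 width 0.0853
```

```bash
python3 -m pendant '[[[0,0,0],[0,0,0.9],-1],[[0,0,0],[0,0,0.9],-1],[[0,0,0],[0,0,0.9],-1],[[0,0,0],[0,0,0.9],-1],[[0,0,0],[0,0,0.66],-1],[[0,0,0],[0,0,0],-1],[[0,0,0],[0,0,0],-1]]'
python3 -m pendant '[[[0,0,0],[0,0,0],1],[[0,0,0],[0,0,0],1],[[0,0,0],[0,0,0],1],[[0,0,0],[0,0,0],1],[[0,0,0],[0,0,0],1],[[0,0,0],[0,0,0],1],[[0,0,0],[0,0,0],1],[[0,0,0],[0,0,0],1]]'
python3 -m pendant '[[[0,0,0],[0,0,-0.5],1],[[0,0,0],[0,0,-1],1],[[0,0,0],[0,0,-1],1],[[0,0,0],[0,0,-1],1],[[0,0,0],[0,0,-1],1],[[0,0,0],[0,0,-1],1],[[0,0,0],[0,0,0],1],[[0,0,0],[0,0,0],1]]'
python3 - <<'E'
from h import *
todo([.533,.0777,.081])
E
```

```text
clock: 48.35
ee_pos: [0.597, 0.2841, 0.0804]
ee_rot: [-3.131, -0.255, -0.002]
ft_force: [-0.6, 0.5, 0.1]
grip_width: 0.0853
gripper_force: 0.0
clock: 49.15
ee_pos: [0.5973, 0.2842, 0.0817]
ee_rot: [-3.131, -0.255, -0.005]
ft_force: [-0.7, -1.1, 6.0]
grip_width: 0.0526
gripper_force: 42.0
clock: 49.95
ee_pos: [0.5959, 0.284, 0.2452]
ee_rot: [-3.131, -0.256, -0.001]
ft_force: [-0.2, -0.3, -2.5]
grip_width: 0.0522
gripper_force: 42.8
pos [0.5959 0.284  0.2452] xang 0.1629 turn 0.0 shift [-3.188  6.445  5.471] clock 50.0 width 0.0522
```

```bash
python3 -m pendant '[[[0,0,0],[-0.22,0.46,0],1],[[0,0,0],[-0.45,0.92,0],1],[[0,0,0],[-0.45,0.92,0],1],[[0,0,0],[-0.45,0.92,0],1],[[0,0,0],[-0.45,0.92,0],1],[[0,0,0],[-0.45,0.92,0],1],[[0,0,0],[-0.45,0.92,0],1],[[0,0,0],[-0.24,0.47,0],1],[[0,0,0],[0,0,0],1],[[0,0,0],[0,0,0.5],1]]'
python3 -m pendant '[[[0,0,0],[0,0,1],1],[[0,0,0],[0,0,1],1],[[0,0,0],[0,0,1],1],[[0,0,0],[0,0,0.8],1],[[0,0,0],[0,0,0.3],1],[[0,0,0],[0,0,0.2],1],[[0,0,0],[0,0,0],1],[[0,0,0],[0,0,0],1]]'
python3 - <<'E'
from h import *
todo([.5335,.0777,.0837])
E
```

```text
clock: 50.95
ee_pos: [0.5352, 0.0775, 0.2305]
ee_rot: [-3.131, -0.253, -0.006]
ft_force: [1.0, -0.5, -2.2]
grip_width: 0.0526
gripper_force: 42.8
clock: 51.75
ee_pos: [0.5349, 0.0778, 0.1015]
ee_rot: [3.131, 0.256, 0.003]
ft_force: [-0.1, -0.4, -2.1]
grip_width: 0.0523
gripper_force: 42.8
pos [0.5349 0.0778 0.1015] xang 0.163 turn 0.0 shift [-0.047 -0.003  0.593] clock 51.8 width 0.0523
```

```bash
python3 -m pendant '[[[0,0,0],[-0.03,0,0.3],1],[[0,0,0],[0,0,0.2],1],[[0,0,0],[0,0,0.1],1],[[0,0,0],[0,0,0],1],[[0,0,0],[0,0,0],1]]'
python3 -m pendant '[[[0,0,0],[0,0,0],0.2],[[0,0,0],[0,0,0],-0.5],[[0,0,0],[0,0,0],-1],[[0,0,0],[0,0,0],-1],[[0,0,0],[0,0,0],-1],[[0,0,0],[0,0,0],-1]]'
python3 -m pendant '[[[0,0,0],[0,0,-0.5],-1],[[0,0,0],[0,0,-1],-1],[[0,0,0],[0,0,-1],-1],[[0,0,0],[0,0,-1],-1],[[0,0,0],[0,0,-1],-1],[[0,0,0],[0,0,-1],-1],[[0,0,-0.76],[0,0,-0.5],-1],[[0,0,-0.77],[0,0,0],-1],[[0,0,0],[0,0,0],-1],[[0,0,0],[0,0,0],-1]]'
python3 - <<'E'
from h import *
todo([.5086,.2827,.26],.392)
E
```

```text
clock: 52.25
ee_pos: [0.5329, 0.0775, 0.0837]
ee_rot: [3.131, 0.255, 0.0]
ft_force: [-2.2, -0.3, 7.1]
grip_width: 0.0521
gripper_force: 43.6
clock: 52.85
ee_pos: [0.5331, 0.0775, 0.0825]
ee_rot: [-3.131, -0.255, 0.0]
ft_force: [-0.1, -0.7, 0.5]
grip_width: 0.0854
gripper_force: 0.0
clock: 53.85
ee_pos: [0.5326, 0.0776, 0.2622]
ee_rot: [-3.082, -0.608, 0.002]
ft_force: [-0.1, 0.4, -0.1]
grip_width: 0.0855
gripper_force: 0.0
pos [0.5326 0.0776 0.2622] xang 0.3899 turn -0.014 shift [ 1.872 -6.626  0.076] clock 53.9 width 0.0855
```

```bash
python3 -m pendant '[[[0,0,-0.01],[0.14,-0.48,0],-1],[[0,0,0],[0.27,-0.95,0],-1],[[0,0,0],[0.27,-0.95,0],-1],[[0,0,0],[0.27,-0.95,0],-1],[[0,0,0],[0.27,-0.95,0],-1],[[0,0,0],[0.27,-0.95,0],-1],[[0,0,0],[0.27,-0.95,0],-1],[[0,0,0],[0.13,-0.45,0],-1],[[0,0,0],[0,0,0],-1],[[0,0,0],[0,0,0.5],-1]]'
python3 -m pendant '[[[0,0,0],[0,0,1],-1],[[0,0,0],[0,0,0.5],-1],[[0,0,0],[0,0,0],-1],[[0,0,0],[0,0,0],-1]]'
python3 - <<'E'
from h import *
todo([.5086,.2827,.072],.392)
w=ctrl.camera("wrist");save(w,"w8.png")
E
```

```text
clock: 54.85
ee_pos: [0.5103, 0.2833, 0.2489]
ee_rot: [3.08, 0.616, 0.006]
ft_force: [-0.1, -0.4, 0.6]
grip_width: 0.0854
gripper_force: 0.0
clock: 55.25
ee_pos: [0.5095, 0.2821, 0.2027]
ee_rot: [3.081, 0.612, -0.001]
ft_force: [1.2, 0.0, -0.4]
grip_width: 0.0855
gripper_force: 0.0
pos [0.5095 0.2821 0.2027] xang 0.3925 turn 0.003 shift [-0.019 -0.032  4.356] clock 55.2 width 0.0855
```

View pics/w8.png

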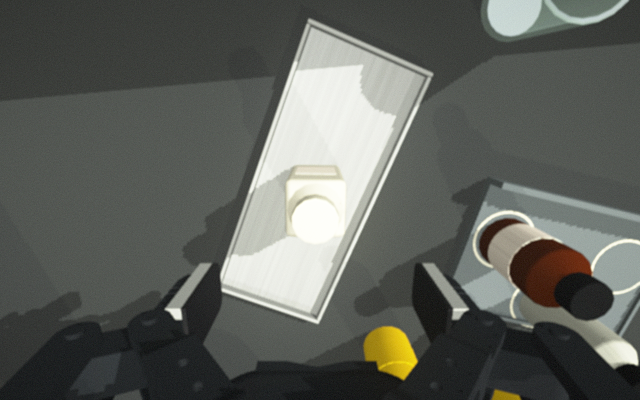

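The square (317,205) is aligned and alone in the tray; amber and flask are back in the rack. Grip and lift.

```bash
python3 -m pendant '[[[0,0,0],[0,-0.02,0.9],-1],[[0,0,0],[0,0,0.9],-1],[[0,0,0],[0,0,0.9],-1],[[0,0,0],[0,0,0.9],-1],[[0,0,0],[0,0,0.74],-1],[[0,0,0],[0,0,0],-1],[[0,0,0],[0,0,0],-1]]'
python3 -m pendant '[[[0,0,0],[0,0,0],1],[[0,0,0],[0,0,0],1],[[0,0,0],[0,0,0],1],[[0,0,0],[0,0,0],1],[[0,0,0],[0,0,0],1],[[0,0,0],[0,0,0],1],[[0,0,0],[0,0,0],1],[[0,0,0],[0,0,0],1]]'
python3 -m pendant '[[[0,0,0],[0,0,-0.5],1],[[0,0,0],[0,0,-1],1],[[0,0,0],[0,0,-1],1],[[0,0,0],[0,0,-1],1],[[0,0,0],[0,0,-1],1],[[0,0,0],[0,0,-1],1],[[0,0,0],[0,0,-0.5],1],[[0,0,0],[0,0,0],1],[[0,0,0],[0,0,0],1]]'
python3 - <<'E'
from h import *
todo([.5545,-.0574,.074],.392)
E
```

```text
clock: 56.0
ee_pos: [0.5099, 0.2836, 0.0734]
ee_rot: [-3.081, -0.614, -0.002]
ft_force: [-0.6, 0.5, -0.3]
grip_width: 0.0853
gripper_force: 0.0
clock: 56.8
ee_pos: [0.51, 0.2837, 0.074]
ee_rot: [-3.081, -0.615, -0.005]
ft_force: [-0.6, -1.2, 6.5]
grip_width: 0.0475
gripper_force: 42.2
clock: 57.7
ee_pos: [0.5083, 0.2834, 0.2524]
ee_rot: [3.081, 0.615, -0.001]
ft_force: [-0.4, -0.3, -1.2]
grip_width: 0.0476
gripper_force: 41.8
pos [0.5083 0.2834 0.2524] xang 0.3939 turn 0.013 shift [-2.912 11.086  5.949] clock 57.7 width 0.0476
```

```bash
python3 -m pendant '[[[0,0,0.01],[-0.13,0.5,0],1],[[0,0,0],[-0.26,0.98,0],1],[[0,0,0],[-0.26,0.98,0],1],[[0,0,0],[-0.26,0.98,0],1],[[0,0,0],[-0.26,0.98,0],1],[[0,0,0],[-0.26,0.98,0],1],[[0,0,0],[-0.26,0.98,0],1],[[0,0,0],[-0.26,0.98,0],1],[[0,0,0],[-0.26,0.98,0],1],[[0,0,0],[-0.26,0.98,0],1]]'
python3 -m pendant '[[[0,0,0],[-0.26,0.98,0],1],[[0,0,0],[-0.18,0.78,0],1],[[0,0,0],[0,0,0],1],[[0,0,0],[0,0,0],1],[[0,0,0],[0,0,0.5],1],[[0,0,0],[0,0,1],1],[[0,0,0],[0,0,1],1],[[0,0,0],[0,0,0.5],1],[[0,0,0],[0,0,0],1],[[0,0,0],[0,0,0],1]]'
python3 - <<'E'
from h import *
todo([.5545,-.0574,.076],.392)
E
```

```text
clock: 58.7
ee_pos: [0.5462, -0.0053, 0.2508]
ee_rot: [-3.081, -0.611, 0.006]
ft_force: [-0.4, 0.7, -1.1]
grip_width: 0.0476
gripper_force: 41.8
clock: 59.7
ee_pos: [0.555, -0.0562, 0.1622]
ee_rot: [-3.08, -0.614, 0.002]
ft_force: [0.7, -0.3, -1.3]
grip_width: 0.0475
gripper_force: 41.7
pos [ 0.555  -0.0562  0.1622] xang 0.3934 turn 0.009 shift [-0.029  0.032  2.875] clock 59.7 width 0.0475
```

```bash
python3 -m pendant '[[[0,0,0],[-0.02,0.03,0.5],1],[[0,0,0],[0,0,0.8],1],[[0,0,0],[0,0,0.7],1],[[0,0,0],[0,0,0.3],1],[[0,0,0],[0,0,0],1],[[0,0,0],[0,0,0],1]]'
python3 - <<'E'
from h import *
todo([.5545,-.0574,.076],.392)
E
```

```text
clock: 60.3
ee_pos: [0.556, -0.0582, 0.0945]
ee_rot: [3.08, 0.612, 0.003]
ft_force: [0.7, -0.4, -1.5]
grip_width: 0.0476
gripper_force: 41.7
pos [ 0.556  -0.0582  0.0945] xang 0.3925 turn 0.004 shift [-0.037 -0.044  0.615] clock 60.3 width 0.0476
```

```bash
python3 -m pendant '[[[0,0,0],[-0.02,-0.03,0.3],1],[[0,0,0],[0,0,0.2],1],[[0,0,0],[0,0,0.1],1],[[0,0,0],[0,0,0],1],[[0,0,0],[0,0,0],1]]'
python3 -m pendant '[[[0,0,0],[0,0,0],0.2],[[0,0,0],[0,0,0],-0.5],[[0,0,0],[0,0,0],-1],[[0,0,0],[0,0,0],-1],[[0,0,0],[0,0,0],-1],[[0,0,0],[0,0,0],-1]]'
python3 -m pendant '[[[0,0,0],[0,0,-0.5],-1],[[0,0,0],[0,0,-1],-1],[[0,0,0],[0,0,-1],-1],[[0,0,0],[0,0,-1],-1],[[0,0,0],[0,0,-1],-1],[[0,0,0],[0,0,-1],-1],[[0,0,0],[0,0,-1],-1],[[0,0,0],[0,0,-1],-1],[[0,0,0],[-1,0,0],-1],[[0,0,0],[-1,0,0],-1]]'
python3 -m pendant '[[[0,0,0],[-0.8,0,0],-1],[[0,0,0],[0,0,0],-1],[[0,0,0],[0,0,0],-1]]'
python3 - <<'E'
from h import *
t=ctrl.camera("top");w=ctrl.camera("wrist")
a=w["pixels"][:,:,::-1];b=t["pixels"][60:320,160:510,::-1]
cv2.imwrite("pics/end.png",np.vstack([cv2.resize(a,(480,300)),cv2.resize(b,(480,int(260*480/350)))[:299]]))
for x,nm in ((w,"w"),(t,"t")):
  for n,z in dict(block_mid=.118,plate_top=.098,flask_mid=.068,amber_mid=.064,square_mid=.06).items():
    L=ctrl.landmark_of(x,n);print(nm,n,[(round(l["conf"],2),at_z(x,l["pixel"],z).round(3)) for l in L[:3]])
todo([0,0,0])
E
```

```text
clock: 60.8
ee_pos: [0.554, -0.0574, 0.076]
ee_rot: [-3.081, -0.612, 0.001]
ft_force: [-1.6, -0.3, 5.9]
grip_width: 0.0476
gripper_force: 42.5
clock: 61.4
ee_pos: [0.5543, -0.0575, 0.0753]
ee_rot: [-3.081, -0.612, 0.0]
ft_force: [-0.5, -0.1, 0.6]
grip_width: 0.0851
gripper_force: 0.0
clock: 62.4
ee_pos: [0.499, -0.0806, 0.3015]
ee_rot: [3.079, 0.614, 0.004]
ft_force: [-1.1, 0.6, -1.2]
grip_width: 0.0854
gripper_force: 0.0
clock: 62.7
ee_pos: [0.4769, -0.0897, 0.3007]
ee_rot: [3.081, 0.611, 0.002]
ft_force: [-0.2, -0.1, 0.1]
grip_width: 0.0851
gripper_force: 0.0
w block_mid [(0.9, array([ 0.488, -0.303,  0.118]))]
w plate_top []
w flask_mid [(0.78, array([ 0.484, -0.003,  0.068]))]
w amber_mid [(0.9, array([ 0.371, -0.026,  0.064])), (0.79, array([0.365, 0.128, 0.064])), (0.6, array([0.532, 0.079, 0.064]))]
w square_mid [(0.75, array([ 0.549, -0.058,  0.06 ]))]
t block_mid [(0.47, array([ 0.492, -0.3  ,  0.118]))]
t plate_top [(0.75, array([ 0.492, -0.299,  0.098])), (0.53, array([0.514, 0.013, 0.098]))]
t flask_mid [(0.79, array([0.488, 0.01 , 0.068]))]
t amber_mid [(0.97, array([0.357, 0.126, 0.064])), (0.6, array([0.535, 0.071, 0.064]))]
t square_mid [(0.74, array([ 0.499, -0.317,  0.06 ])), (0.7, array([ 0.56 , -0.055,  0.06 ]))]
pos [ 0.4768 -0.0895  0.3003] xang 0.3925 turn 0.0 shift [-13.541  -8.835  10.013] clock 63.3 width 0.0853
```

View pics/end.png

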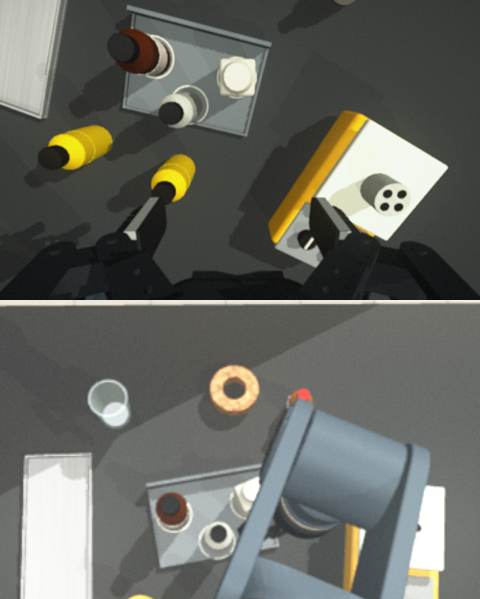

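All three bottles stand upright on their rings, at about (150,52), (182,108) and (237,78) in the upper picture. The block is on the plate at (385,195) and nothing is touching the robot.

```bash
python3 -c "
from workcell import ctrl
print(ctrl.hand_in())"
```

```text
the job is handed in; nothing more can be done
None
```

I handed the job in at about 63 s of the 134 s: the block stands upright about 5 mm from the middle of the hotplate's white plate, and all three bottles are back upright on their own rings, but hand-in returned no verdict.

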